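Seat the knurled drive collar on the feed spindle and hold it for the clip

TASK

Slide the vice's jaw back from the freshly deburred knurled collar, lift the collar out and put it, flange down, over the spindle of the wire feed head. Turn it until the keyways hidden in its underside drop over the spindle's cross pin, then push it fully home against the spring, down to the stop, so that the clip groove stands clear above it. Finish still holding it pushed home, because I will snap the retaining clip in; leave the loose roller, feed wheel and brush where they are.

Things in the scene. Friction and masses are not known exactly. Their poses are not given: they have to be found in the camera images.
- bench_vice: grey machine vice with the collar in it, fixed, 113x181 mm, 55 mm high. Origin: centre of its underside. Its jaws face along its y; fixed jaw's face at y = +57 mm (its top 50 mm up), screw at the -y end. Two rails between the jaws, tops 34 mm up, 18 to 30 mm either side of the middle (x = 0), carry the collar. Keep clear of the 0.42 m tall lever press beyond its screw end
- bench_vice_jaw (a joint): sliding jaw of that vice, a quick-release one: the jaw slides by hand (friction 3 N, stays where left), the screw need not be turned. 0.0275 m at the start (closed on the collar), 0.040 m fully open; it opens toward the vice's -y. The jaw block is 70 mm wide (vice x), from 33 to 55 mm up, and spans vice y from -1 mm minus the value to 34 mm minus the value, so it can be pinched from above across its 70 mm
- collar: plain steel knurled collar standing in the vice, about 160 g, 34 mm high. Flange 50 mm in diameter, 6 mm high at the foot, then a knurled grip 44 mm in diameter to the top; bore 18 mm right through. Origin: centre of its underside, z up its bore. Hidden in the underside: two keyways crossing at right angles, 7.6 mm wide, 17 mm deep, within a closed skirt. Any quarter turn fits
- feed_head: wire feed head, fixed: aluminium gearbox on a base plate 125x92 mm, with a feed wheel and pressure roller on top. Origin: on the bench under the spindle. Upright spindle 16 mm in diameter, its tapered tip 160 mm up. Steel thrust cup 47 mm in diameter round it, top 126 mm up. The highest part beside the spindle is at 108 mm. To the robot's right of it a fixed blue crate, rim 0.19 m up
- spindle_tip (a point): middle of the spindle's tip, z up. The steel cross pin, 5 mm thick, 31 mm long, goes through the spindle with its upper edge 26.5 mm below the tip, at an angle that differs each time (these axes do not show it). Collar underside: 26.5 mm below the tip when resting on the pin, 34 mm when dropped onto the cup (its top face flush with the tip), 42 mm when home (tip 8 mm proud, clip groove showing)
- thrust_cup (a joint): travel of the spring-loaded thrust cup under the collar: 0 m up, 0.008 m pressed down to its stop. Its spring pushes back with about 3 N at 0 and 8 N at 0.008; let go, it lifts the collar again
- roller_a: loose spare roller standing on its face, 41 mm in diameter, 26 mm high, origin at its underside; leave it alone
- feed_wheel_a: loose spare black feed wheel lying flat, 55 mm in diameter, 14 mm high, origin at its underside; leave it alone
- brush: loose hand brush lying on its bristles, 30x85x22 mm, origin at its underside; leave it alone

How it is judged:
By the outcome, as a careful person would: the job done as asked, in the order asked, and still so for the second after the job is handed in, while the arm keeps its last pose, push and grip.
It also fails if it takes over 53 s, if anything falls off the work surface, if the arm or the gripper's body presses on something with over 40 N, if the wrist force passes 120 N, or if a joint passes its speed limit or range.

ROBOT

A 6-joint arm with a two-finger parallel gripper is mounted at the origin on the work surface; the furniture and walls round the work are solid. World frame = base frame: x ahead of the robot, y to its left, z up, the work surface at z = 0. Lengths are in m, angles in degrees, forces in N, time in s.
With the tool pointing down it reaches from about 0.15 to 0.775 m from the base axis. Payload 6.1 kg.
Tool frame: the origin (TCP) lies at the very end of the fingers, on their centre line; the grasp point (between the pads) lies 19 mm behind it; z points along the fingers, y is the direction in which the jaws open and shut (so a half turn about z gives the same grasp; the last joint's range is limited). The gripper opens to 85 mm and grips with 20 to 120 N. Pads are 22 mm wide; open, the fingers measure 114 mm over their backs; the gripper's body (76 mm by 85 mm) begins 54 mm behind the grasp point. The pads swing forward as they close: fully open they stand 13 mm farther back than shut.
Start: joints at [-65.317, 7.208, -2.269, 80.523, 0, 90], TCP at [0.219, -0.477, 0.231] pointing down, gripper open.
Joint ranges: [-155.77, 155.77], [-54.66, 111.73], [-72.52, 77.12], [-102.08, 115.82], [-83.92, 84.16], [-180, 180]. Speed limits (degrees/s): [136.94, 136.94, 172.46, 180, 180, 180].

INTERFACE

Orientations are given as [roll, pitch, yaw] about the fixed x, y, z axes, in that order (R = Rz(yaw) Ry(pitch) Rx(roll)).
In Python, from station import telemetry, eyes, job gives the robot as it stands.
- The arm moves only by the tool arm_command, never from a script. Its argument "moves" is a list of rows, each a list of 3 entries, a list of its own where there are three numbers: the finger opening in m, from 0 to 0.0854, then the shift along the tool's x, y, z in m, then the turn about the tool's z in degrees. A call has exactly 10 rows; each row shifts and turns the commanded pose from where the row before left it, along the tool's axes as they then stand; what a row does not reach is not made up. A row lasts 1/12 s, in which the tool goes at most 41.7 mm and 7.16 degrees, less where a joint would pass 70% of its speed; a pose out of reach is approached as far as the arm can. A call is refused whole if a number of a shift passes 0.0417 or a number of a turn 7.16, either way. A call with a gripper value outside its range is refused whole. The fingers move at their own pace and stop on an object; the grip force is fixed at half the most. Time passes only in rows, so rows that do not move let the fingers close, or fill a call up. It gives the time, the measured TCP pose, the force and the opening at its end, in the units of the state.
- telemetry.sense(): the state, without advancing time (a new reading comes with each control period).
- eyes.get_image(name): name is "scene" or "top" or "wrist"; returns a dict with "color" (420x560x3 uint8, red, green, blue), "K" (3x3 intrinsics, pixels), "extrinsics" (4x4, takes a point from camera to world coordinates). Camera axes: x right, y down, z forward; pixel columns grow to the right and rows downward; lengths in m; the calibration is good to about 2 mm. The wrist camera is an equidistant fisheye: a pixel r from the principal point sees the ray r / f radians off the axis. A picture is of the moment at which its call begins. There is no depth.
- job.job_done(): hands the job in, once; it reports no verdict.
Trained networks look in a picture, given as the dict that the camera call returned (one of the last four; its "shot" number tells which), for a name from the list of things; names that differ only in an ending like _2 or _b are one class to them, and where a whole thing is asked for, a point or a joint stands for the part that bears it (a point fixed in the world has none). Each returns a list of dicts, best first, with "p" (0 to 1); they miss things now and then, are a little off and sometimes report something else, mostly with a low value. They report only what shows in the picture. A call takes as long as a camera call.
- eyes.silhouettes(label, picture): "pixels" (420x560 bool, what is visible of it) and "bbox" ([left, top, right, bottom] in pixels, round what is visible of it).
The state is a dict: "time": time; "joint_pos": joint angles; "dq": joint speeds; "joint_efforts": joint torques, N m; "eef_pos": TCP position; "ee_rot": TCP orientation; "ft_force": force on the tool from outside, world axes, zero at the start; "moment": the same for the moment, N m; "gripper_width": opening from 0.0 (shut) to 1.0 (fully open).
Only numpy, scipy, OpenCV 4.12 (cv2) and the standard library are available. Lean on these libraries where they do the work, as an engineer would, in place of code of your own. Each camera call takes 0.05 s, during which the arm holds its last target. There are 200 camera calls.

## Working session

There is one attempt and no reset: what is moved stays moved. The work goes in short steps, Python scripts to look and compute and a tool call to move; the robot and the scene stay as the last step left them, time stands still between calls to the robot, and variables do not carry over. Pictures are saved under pics/ and viewed, about 8 in all and at most 12, crops included, and the job is handed in when it is done.

Besides the shell and the picture viewer there is one more tool, called after "Emit:" by a JSON object that holds its "method" and its "body". arm_command: Moves the arm, as the interface text tells. Its arguments: {"type":"object","properties":{"moves":{"type":"array"}},"required":["moves"]}

```bash
mkdir -p pics; ls
cat > h.py <<'E'
import numpy as np, cv2
from station import telemetry, eyes, job
def shot(n,fn=None):
    im=eyes.get_image(n)
    if fn: cv2.imwrite('pics/'+fn,im['color'][...,::-1])
    return im
def ray(im,u,v,fish=False):
    K=np.array(im['K']);T=np.array(im['extrinsics'])
    if fish:
        dx,dy=u-K[0,2],v-K[1,2];r=np.hypot(dx,dy);th=r/K[0,0]
        d=np.array([np.sin(th)*dx/max(r,1e-9),np.sin(th)*dy/max(r,1e-9),np.cos(th)])
    else: d=np.array([(u-K[0,2])/K[0,0],(v-K[1,2])/K[1,1],1.])
    return T[:3,3],T[:3,:3]@d
def atz(im,u,v,z,fish=False):
    o,d=ray(im,u,v,fish);return o+d*(z-o[2])/d[2]
def proj(im,p,fish=False):
    K=np.array(im['K']);T=np.array(im['extrinsics'])
    c=T[:3,:3].T@(np.asarray(p,float)-T[:3,3])
    if fish:
        h=np.hypot(c[0],c[1]);r=np.arctan2(h,c[2])*K[0,0]
        return np.array([K[0,2]+r*c[0]/max(h,1e-9),K[1,2]+r*c[1]/max(h,1e-9)])
    return np.array([K[0,0]*c[0]/c[2]+K[0,2],K[1,1]*c[1]/c[2]+K[1,2]])
E
python3 - <<'E'
from h import *
np.set_printoptions(precision=3,suppress=True)
print(telemetry.sense())
for n in ['top','scene','wrist']:
    im=shot(n,n+'0.png'); print(n,np.array(im['K']).tolist(),np.array(im['extrinsics']))
    for l in ['bench_vice','bench_vice_jaw','collar','feed_head','spindle_tip','thrust_cup']:
        try:
            for s in eyes.silhouettes(l,im)[:2]:
                ys,xs=np.nonzero(s['pixels']);print(n,l,round(s['p'],2),s['bbox'],xs.mean().round(1),ys.mean().round(1),len(xs))
        except Exception as e: print(l,e)
E
```

```text
pics
{'time': 0.0, 'joint_pos': array([-65.314,   7.243,  -2.326,  80.522,  -0.   ,  90.   ]), 'dq': array([ 0.035,  0.057,  0.099, -0.022, -0.023,  0.07 ]), 'joint_efforts': array([  0.   , -43.591,  35.292,   0.018,  -0.   ,   0.   ]), 'eef_pos': array([ 0.219, -0.477,  0.231]), 'ee_rot': array([-179.909,    0.   ,   24.685]), 'ft_force': array([0.   , 0.638, 0.754]), 'moment': array([ 0.027, -0.029, -0.049]), 'gripper_width': 0.9945241499978064}
top [[512.2798577120967, 0.0, 283.13741947624084], [0.0, 512.2798577120967, 212.8341987651628], [0.0, 0.0, 1.0]] [[ 0.011 -0.997  0.078  0.451]
 [-1.    -0.011  0.006  0.389]
 [-0.005 -0.078 -0.997  0.947]
 [ 0.     0.     0.     1.   ]]
top bench_vice_jaw 0.87 [263.7, 156.0, 294.5, 193.3] 281.3 172.6 813
top collar 0.57 [292.7, 157.3, 320.2, 184.5] 305.6 170.4 506
top feed_head 0.76 [284.3, 252.7, 365.9, 320.0] 324.2 281.9 3431
top spindle_tip 0.98 [285.0, 252.4, 364.2, 315.1] 324.8 281.8 3381
top thrust_cup 0.96 [323.0, 267.2, 352.4, 298.1] 336.8 282.2 588
scene [[491.3190025455355, 0.0, 290.46850356369725], [0.0, 491.3190025455355, 211.
[... 169 characters left out ...]
_vice 0.63 [210.5, 213.0, 301.5, 301.6] 255.3 258.8 3717
scene bench_vice_jaw 0.9 [242.4, 237.3, 281.9, 279.8] 262.9 255.7 896
scene collar 0.95 [235.3, 225.9, 258.0, 257.0] 245.0 238.5 652
scene feed_head 0.68 [297.0, 132.0, 322.6, 152.7] 310.1 144.7 361
scene feed_head 0.59 [278.6, 129.0, 349.3, 216.2] 314.7 173.5 3573
scene spindle_tip 0.59 [278.2, 135.3, 352.5, 213.0] 315.0 172.8 3584
scene thrust_cup 0.9 [297.1, 133.0, 322.9, 152.2] 309.7 145.2 320
wrist [[325.19226210127806, 0.0, 281.00798124599254], [0.0, 325.19226210127806, 207.77372184337625], [0.0, 0.0, 1.0]] [[ 0.417 -0.877 -0.236  0.28 ]
 [-0.909 -0.403 -0.108 -0.45 ]
 [-0.     0.26  -0.966  0.374]
 [ 0.     0.     0.     1.   ]]
```

Run:
```python
import cv2
a=cv2.imread('pics/top0.png');b=cv2.imread('pics/scene0.png')
c=cv2.resize(a[110:350,200:440],(480,480),interpolation=2)
cv2.imwrite('pics/topfull.png',a)
d=cv2.resize(b[120:320,190:370],(432,480),interpolation=2)
import numpy as np
m=np.hstack([c,d]);cv2.imwrite('pics/v1.png',cv2.resize(m,(798,420)))
cv2.imwrite('pics/v2.png',cv2.resize(np.hstack([a,b]),(800,300)))
```

```text
(no output)
```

View pics/v1.png

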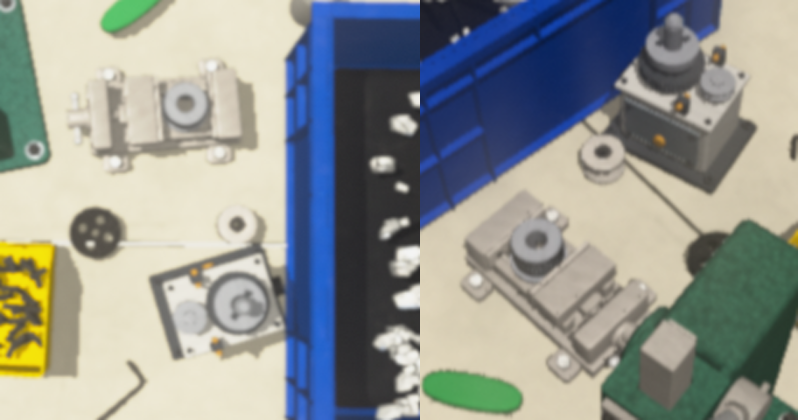

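View pics/v2.png

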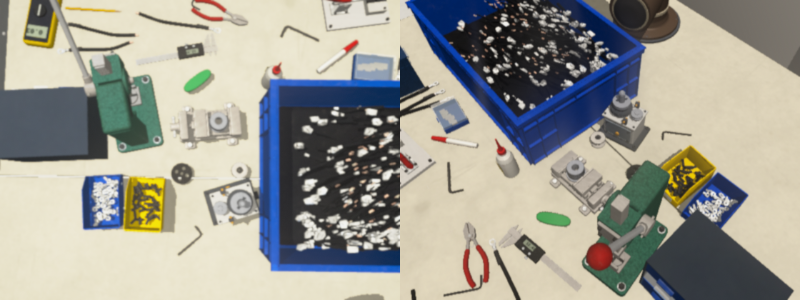

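The views show the vice with its screw end at world +y, left in the top view, and the collar at about (306,170). The feed head is in front of the crate, with its cup at about (337,282). Next I'll measure with model fits.

```bash
cat > fit.py <<'E'
from h import *
from scipy.optimize import minimize
np.set_printoptions(precision=4,suppress=True)
t=np.linspace(0,2*np.pi,40,endpoint=False)
ring=lambda r,z:np.c_[r*np.cos(t),r*np.sin(t),0*t+z]
def hullmask(im,P,fish=False):
    q=np.array([proj(im,p,fish) for p in P]);m=np.zeros((420*4,560*4),np.uint8)
    cv2.fillConvexPoly(m,cv2.convexHull(((q+.5)*4).round().astype(np.int32)),1);return m
def iou(m,s):
    s=cv2.resize(s.astype(np.uint8),(2240,1680),interpolation=0);return (m&s).sum()/max((m|s).sum(),1)
def best(l,im):
    r=eyes.silhouettes(l,im);return r[0]['pixels'] if r else None
E
python3 - <<'E'
from fit import *
ims={n:shot(n) for n in ['top','scene']}
def run(l,mk,x0,steps):
    ms={n:best(l,ims[n]) for n in ims}
    for sel in (['top'],['scene'],['top','scene']):
        f=lambda x:-sum(iou(hullmask(ims[n],mk(x)),ms[n]) for n in sel)/len(sel)
        S=np.array([x0]+[np.array(x0)+np.eye(len(x0))[i]*steps[i] for i in range(len(x0))])
        r=minimize(f,x0,method='Nelder-Mead',options=dict(initial_simplex=S,xatol=1e-4,fatol=1e-4))
        print(l,sel,r.x,round(-r.fun,3))
    return r.x
col=lambda x:np.r_[ring(.025,.034),ring(.025,.040),ring(.022,.068)]+[x[0],x[1],0]
im=ims['top']
c=run('collar',col,atz(im,305.6,170.4,.06)[:2],[.01,.01])
box=np.array([[a,b,d] for a in(-.035,.035) for b in(-.0285,.0065) for d in(.033,.055)])
def jaw(x):
    R=cv2.Rodrigues(np.array([0,0,x[2]]))[0];return box@R.T+[x[0],x[1],0]
j0=atz(im,281.3,172.6,.055);run('bench_vice_jaw',jaw,[j0[0],j0[1]-.011,np.pi],[.01,.01,.15])
cup=lambda x:np.r_[ring(.0235,.126),ring(.0235,.112),ring(.0075,.160)]+[x[0],x[1],0]
run('thrust_cup',cup,atz(im,336.8,282.2,.126)[:2],[.01,.01])
E
```

```text
collar ['top'] [0.5985 0.355 ] 0.875
collar ['scene'] [0.6002 0.3583] 0.819
collar ['top', 'scene'] [0.5989 0.3553] 0.836
bench_vice_jaw ['top'] [0.5945 0.386  3.2372] 0.893
bench_vice_jaw ['scene'] [0.5969 0.39   3.2488] 0.877
bench_vice_jaw ['top', 'scene'] [0.5955 0.3873 3.2294] 0.854
thrust_cup ['top'] [0.4042 0.3059] 0.816
thrust_cup ['scene'] [0.4052 0.3082] 0.499
thrust_cup ['top', 'scene'] [0.4044 0.3066] 0.648
```

Emit:
{"method": "arm_command", "body": {"moves": [[0.085,[0,0,-0.005],-7.08],[0.085,[0,0,-0.005],-7.08],[0.085,[0,0,-0.005],-7.08],[0.085,[0,0,-0.005],-7.08],[0.085,[0,0,-0.005],-7.08],[0.085,[0,0,-0.005],-7.08],[0.085,[0,0,-0.005],-7.08],[0.085,[0,0,-0.005],-7.08],[0.085,[0,0,-0.005],-7.08],[0.085,[0,0,-0.005],-7.08]]}}

```text
time: 2.28
eef_pos: [0.2192, -0.477, 0.2816]
ee_rot: [-180.0, 0.0, 95.8]
ft_force: [-0.7, -0.3, 0.1]
gripper_width: 0.994
```

Emit:
{"method": "arm_command", "body": {"moves": [[0.085,[0.0348,0.019,0],0],[0.085,[0.0348,0.019,0],0],[0.085,[0.0348,0.019,0],0],[0.085,[0.0348,0.019,0],0],[0.085,[0.0348,0.019,0],0],[0.085,[0.0348,0.019,0],0],[0.085,[0.0348,0.019,0],0],[0.085,[0.0348,0.019,0],0],[0.085,[0.0348,0.019,0],0],[0.085,[0.0348,0.019,0],0]]}}

```text
time: 3.12
eef_pos: [0.3753, -0.1106, 0.2816]
ee_rot: [179.9, 0.0, 95.5]
ft_force: [0.9, -0.4, -0.1]
gripper_width: 0.994
```

Emit:
{"method": "arm_command", "body": {"moves": [[0.085,[0.0348,0.019,0],0],[0.085,[0.0348,0.019,0],0],[0.085,[0.0348,0.019,0],0],[0.085,[0.0348,0.019,0],0],[0.085,[0.0348,0.019,0],0],[0.085,[0.0348,0.019,0],0],[0.085,[0.0348,0.019,0],0],[0.085,[0.0348,0.019,0],0],[0.085,[0,0,0],0],[0.085,[0,0,0],0]]}}

```text
time: 3.95
eef_pos: [0.5001, 0.181, 0.2802]
ee_rot: [-179.9, 0.0, 95.7]
ft_force: [-0.6, -0.3, -0.4]
gripper_width: 0.995
```

```bash
cat > wfit.py <<'E'
from fit import *
im=shot('wrist','w1.png')
print(np.array(im['extrinsics']))
col=lambda x:np.r_[ring(.025,.034),ring(.025,.040),ring(.022,.068)]+[x[0],x[1],0]
box=np.array([[a,b,d] for a in(-.035,.035) for b in(-.0285,.0065) for d in(.033,.055)])
def jaw(x):
    R=cv2.Rodrigues(np.array([0,0,x[2]]))[0];return box@R.T+[x[0],x[1],0]
cup=lambda x:np.r_[ring(.0235,.126),ring(.0235,.116),ring(.0075,.160)]+[x[0],x[1],0]
for l,mk,x0,st in(('collar',col,[.599,.355],[.01,.01]),('bench_vice_jaw',jaw,[.5955,.387,3.235],[.01,.01,.1]),('thrust_cup',cup,[.4044,.3063],[.01,.01])):
    m=best(l,im)
    if m is None: print(l,None);continue
    S=np.array([x0]+[np.array(x0)+np.eye(len(x0))[i]*st[i] for i in range(len(x0))])
    r=minimize(lambda x:-iou(hullmask(im,mk(x),True),m),x0,method='Nelder-Mead',options=dict(initial_simplex=S,xatol=1e-4,fatol=1e-4))
    print(l,r.x,-r.fun)
E
python3 wfit.py
```

```text
[[ 0.9951  0.0953  0.0249  0.4947]
 [ 0.0985 -0.9606 -0.2598  0.246 ]
 [-0.0008  0.261  -0.9653  0.4233]
 [ 0.      0.      0.      1.    ]]
collar [0.5994 0.3523] 0.8830392829746861
bench_vice_jaw [0.5962 0.386  3.2845] 0.8948510835142156
thrust_cup [0.4066 0.3039] 0.7144962357840782
```

View pics/w1.png

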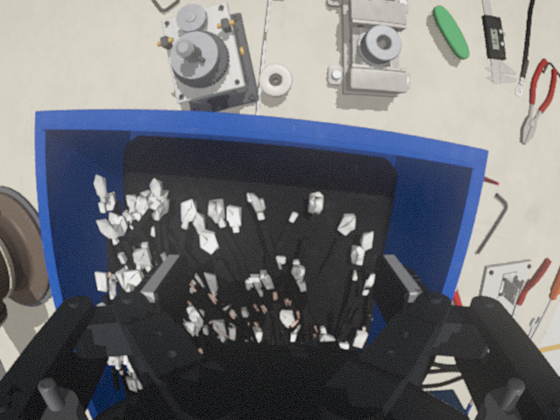

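The wrist view shows the feed head with its spindle at about (190,55) and the vice and collar at about (380,44). It agrees with the fixed cameras to 2–4 mm.

Emit:
{"method": "arm_command", "body": {"moves": [[0.085,[0.0344,0.0195,0],0],[0.085,[0.0344,0.0195,0],0],[0.085,[0.0344,0.0195,0],0],[0.085,[0.0344,0.0195,0],0],[0.085,[0.0344,0.0195,0],0],[0.085,[0.0344,0.0195,0],0],[0.085,[0,0,0.04],0],[0.085,[0,0,0.04],0],[0.085,[0,0,0],0],[0.085,[0,0,0],0]]}}

```text
time: 4.98
eef_pos: [0.5948, 0.3932, 0.1982]
ee_rot: [-179.6, 0.2, 95.4]
ft_force: [-0.0, 0.3, 1.7]
gripper_width: 0.992
```

```bash
sed -i "s/w1.png/w2.png/" wfit.py; python3 wfit.py; python3 -c "
from h import *;s=telemetry.sense();print(s['eef_pos'],s['ee_rot'])"
```

```text
[[ 0.9956  0.0922  0.0184  0.5904]
 [ 0.0938 -0.96   -0.2638  0.4588]
 [-0.0066  0.2644 -0.9644  0.341 ]
 [ 0.      0.      0.      1.    ]]
collar [0.601  0.3559] 0.8060184353095232
bench_vice_jaw [0.597  0.3875 3.2352] 0.8751218597675291
thrust_cup [0.4097 0.309 ] 0.43858841138712185
[0.59815003 0.39592387 0.20701765] [179.58403243  -0.22377318  95.42128597]
```

View pics/w2.png

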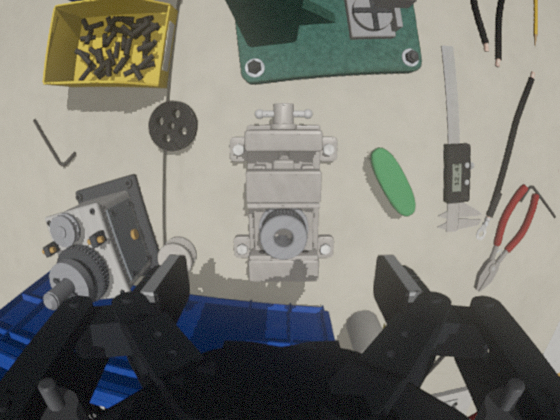

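The wrist view from above shows the jaw block centred at about (283,187), the collar at (283,232) and the brush well clear at (392,182). I'll go down over the jaw.

Emit:
{"method": "arm_command", "body": {"moves": [[0.085,[0.003,-0.002,0.03],0],[0.085,[0,0,0.03],0],[0.085,[0,0,0.03],0],[0.085,[0,0,0.02],0],[0.085,[0,0,0.01],0],[0.085,[0,0,0.01],0],[0.085,[0,0,0],0],[0.085,[0,0,0],0],[0.085,[0,0,0],0],[0.085,[0,0,0],0]]}}

```text
time: 6.02
eef_pos: [0.5952, 0.3992, 0.0733]
ee_rot: [179.8, -0.1, 95.5]
ft_force: [-0.4, -0.5, 0.3]
gripper_width: 1.0
```

Emit:
{"method": "arm_command", "body": {"moves": [[0.085,[0,0,0.013],0],[0.085,[0,0,0.013],0],[0.085,[0,0,0.012],0],[0.085,[0,0,0],0],[0.085,[0,0,0],0],[0.062,[0,0,0],0],[0.062,[0,0,0],0],[0.062,[0,0,0],0],[0.062,[0,0,0],0],[0.062,[0,0,0],0]]}}

```text
time: 6.85
eef_pos: [0.5951, 0.3991, 0.0351]
ee_rot: [179.9, -0.1, 95.5]
ft_force: [-0.6, 0.0, 6.2]
gripper_width: 0.798
```

Emit:
{"method": "arm_command", "body": {"moves": [[0.062,[0,0,0],0],[0.062,[0.002,0,0],0],[0.062,[0.002,0,0],0],[0.062,[0.002,0,0],0],[0.062,[0.002,0,0],0],[0.062,[0.002,0,0],0],[0.062,[0.0018,0,0],0],[0.062,[0,0,0],0],[0.062,[0,0,0],0],[0.062,[0,0,0],0]]}}

```text
time: 7.68
eef_pos: [0.594, 0.4106, 0.0352]
ee_rot: [179.9, -0.0, 95.5]
ft_force: [-1.0, -1.5, 5.9]
gripper_width: 0.79
```

Emit:
{"method": "arm_command", "body": {"moves": [[0.085,[0,0,0],0],[0.085,[0,0,0],0],[0.085,[0,0,0],0],[0.085,[0,0,-0.02],0],[0.085,[0,0,-0.04],0],[0.085,[0,0,-0.04],0],[0.085,[-0.018,0,-0.04],0],[0.085,[-0.018,0,0],0],[0.085,[-0.018,0.0,0],0],[0.085,[0,0,0],0]]}}

```text
time: 8.52
eef_pos: [0.5991, 0.3552, 0.1729]
ee_rot: [179.9, 0.0, 95.4]
ft_force: [0.1, 1.0, 0.6]
gripper_width: 0.993
```

Emit:
{"method": "arm_command", "body": {"moves": [[0.085,[0,0,0],0],[0.085,[0,0,0],0],[0.085,[0,0,0],0],[0.085,[0,0,0],0],[0.085,[0,0,0],0],[0.085,[0,0,0],0],[0.085,[0,0,0],0],[0.085,[0,0,0],0],[0.085,[0,0,0],0],[0.085,[0,0,0],0]]}}

```text
time: 9.35
eef_pos: [0.5982, 0.3575, 0.1713]
ee_rot: [180.0, -0.0, 95.5]
ft_force: [-0.3, -0.2, -0.0]
gripper_width: 0.992
```

```bash
sed -i "s/w2.png/w3.png/" wfit.py; python3 wfit.py; python3 -c "
from h import *;s=telemetry.sense();print(s['eef_pos'],s['ee_rot'])
import cv2;a=cv2.imread('pics/w3.png');c=cv2.resize(a[120:330,170:390],None,fx=2.6,fy=2.6,interpolation=2);cv2.imwrite('pics/w3c.png',c)"
```

```text
[[ 0.9954  0.0917  0.0257  0.5928]
 [ 0.0953 -0.9611 -0.2591  0.4224]
 [ 0.001   0.2604 -0.9655  0.3145]
 [ 0.      0.      0.      1.    ]]
collar [0.5997 0.3566] 0.8501522629423501
bench_vice_jaw None
thrust_cup [0.4106 0.3086] 0.5518476535932895
[0.59824841 0.35747943 0.17132467] [ 1.79998416e+02 -2.39605667e-03  9.54787743e+01]
```

View pics/w3c.png

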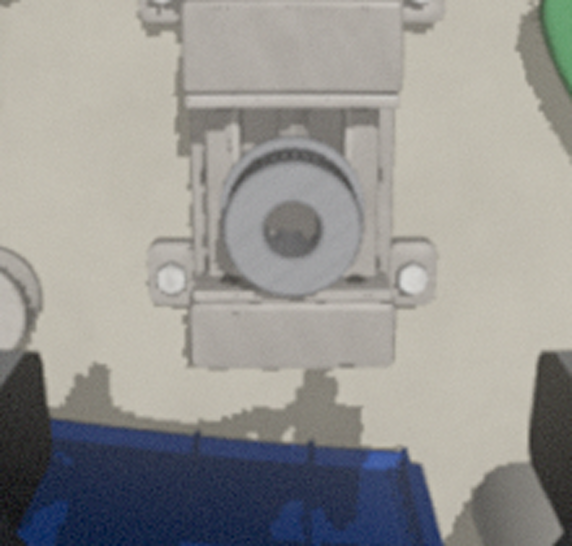

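The crop shows the jaw slid back with a clear gap. The collar top is centred at about (282.3,207.7) in the full picture. I'll grasp it now.

Emit:
{"method": "arm_command", "body": {"moves": [[0.085,[-0.0016,0.0013,0.03],0],[0.085,[0,0,0.03],0],[0.085,[0,0,0.025],0],[0.085,[0,0,0.02],0],[0.085,[0,0,0.01],0],[0.085,[0,0,0.011],0],[0.085,[0,0,0],0],[0.085,[0,0,0],0],[0.085,[0,0,0],0],[0.085,[0,0,0],0]]}}

```text
time: 10.38
eef_pos: [0.6006, 0.3565, 0.047]
ee_rot: [179.9, -0.1, 95.5]
ft_force: [-0.2, 0.7, -1.0]
gripper_width: 0.994
```

Emit:
{"method": "arm_command", "body": {"moves": [[0.035,[0,0,0],0],[0.035,[0,0,0],0],[0.035,[0,0,0],0],[0.035,[0,0,0],0],[0.035,[0,0,0],0],[0.035,[0,0,0],0],[0.035,[0,0,0],0],[0.035,[0,0,0],0],[0.035,[0,0,0],0],[0.035,[0,0,0],0]]}}

```text
time: 11.22
eef_pos: [0.5999, 0.3562, 0.0463]
ee_rot: [179.9, -0.0, 95.5]
ft_force: [-2.0, -0.3, 5.2]
gripper_width: 0.488
```

Emit:
{"method": "arm_command", "body": {"moves": [[0.035,[0,0,-0.01],0],[0.035,[0,0,-0.03],0],[0.035,[0,0,-0.036],0],[0.035,[0,0,-0.036],0],[0.035,[0,0,-0.036],0],[0.035,[0,0,-0.036],0],[0.035,[0,0,-0.033],0],[0.035,[-0.01,-0.0336,0],0],[0.035,[-0.01,-0.0336,0],0],[0.035,[-0.01,-0.0336,0],0]]}}

```text
time: 12.05
eef_pos: [0.5022, 0.3166, 0.2624]
ee_rot: [180.0, -0.0, 95.5]
ft_force: [0.5, -0.4, -1.5]
gripper_width: 0.487
```

Emit:
{"method": "arm_command", "body": {"moves": [[0.035,[-0.01,-0.0336,0],0],[0.035,[-0.01,-0.0336,0],0],[0.035,[-0.01,-0.0336,0],0],[0.035,[0,0,0],0],[0.035,[0,0,0],0],[0.035,[0,0,0],0],[0.035,[0,0,0],0],[0.035,[0,0,0],0],[0.035,[0,0,0],0],[0.035,[0,0,0],0]]}}

```text
time: 12.88
eef_pos: [0.4053, 0.2773, 0.2619]
ee_rot: [-180.0, 0.0, 95.5]
ft_force: [0.6, 1.0, -2.3]
gripper_width: 0.487
```

```bash
python3 -c "
from h import *;im=shot('wrist','w4.png');t=shot('top','t4.png');shot('scene','s4.png');s=telemetry.sense();print(s['eef_pos'],s['ee_rot'],s['gripper_width'],s['ft_force']);print(np.array(im['extrinsics']).round(4).tolist())
q=proj(im,[.4065,.3065,.16],True);print(q)
import cv2;a=cv2.imread('pics/w4.png');x,y=q.astype(int);print(x,y)
x0=max(0,x-70);y0=max(0,y-70);c=cv2.resize(a[y0:y0+150,x0:x0+140],(560,600),interpolation=2);print(x0,y0)
cv2.imwrite('pics/w4c.png',c)"
```

```text
[0.40498219 0.27714646 0.26202979] [-1.79972710e+02  1.56770751e-02  9.54753386e+01] 0.4855333971430972 [ 0.56367467  0.07313946 -2.00158007]
[[0.9955, 0.0916, 0.025, 0.4], [0.095, -0.961, -0.2596, 0.3422], [0.0002, 0.2608, -0.9654, 0.405], [0.0, 0.0, 0.0, 1.0]]
[284.97691374 169.67785197]
284 169
214 99
```

View pics/w4c.png

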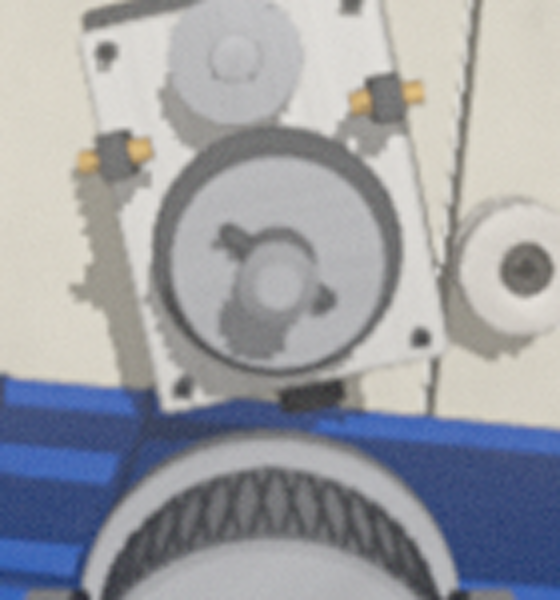

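The crop shows the spindle tip at about (282.6,169.6), the cup around it, the cross pin running from upper left to lower right, and the collar held upright between the pads. I'll check tip and cup numerically.

Run:
```python
from fit import *
import cv2
im=shot('wrist');g=cv2.cvtColor(im['color'],cv2.COLOR_RGB2GRAY).astype(np.float32)
print('tip',atz(im,282.4,169.5,.16,True))
# radial gradient fits of known circles
def score(c,r,z,sgn):
    s=0
    tt=np.linspace(0,2*np.pi,180,endpoint=False)
    def samp(rr):
        q=np.array([proj(im,[c[0]+rr*np.cos(a),c[1]+rr*np.sin(a),z],True) for a in tt]).astype(np.float32)
        return cv2.remap(g,q[:,0].reshape(1,-1),q[:,1].reshape(1,-1),1)[0]
    d=samp(r-.0012)-samp(r+.0012);return np.clip(d*sgn,-5,40).mean()
for nm,r,z in(('cup',.0235,.126),('cupin',.0225,.126),('tip',.005,.16),('tip6',.006,.16),('sp',.008,.157)):
    b=max(((score((x,y),r,z,1),x,y) for x in np.arange(.400,.4091,.0006) for y in np.arange(.302,.3111,.0006)))
    print(nm,b)
# held collar: top-face ring at z = TCP+.0217, flange at TCP-.0063
z=telemetry.sense()['eef_pos'];print(z)
for nm,r,dz in(('flange',.025,-.0063),('grip',.022,.0217)):
    b=max(((score((z[0]+x,z[1]+y),r,z[2]+dz,1),x,y) for x in np.arange(-.003,.0031,.0006) for y in np.arange(-.003,.0031,.0006)));print(nm,b)
```

```text
tip [0.4042 0.3063 0.16  ]
cup (np.float32(39.936943), np.float64(0.4053999999999999), np.float64(0.3061999999999999))
cupin (np.float32(39.8842), np.float64(0.4053999999999999), np.float64(0.3055999999999999))
tip (np.float32(22.408588), np.float64(0.40479999999999994), np.float64(0.3061999999999999))
tip6 (np.float32(28.396675), np.float64(0.40479999999999994), np.float64(0.3079999999999999))
sp (np.float32(17.093142), np.float64(0.40479999999999994), np.float64(0.3061999999999999))
[0.4049 0.2771 0.2621]
flange (np.float32(24.036257), np.float64(0.000599999999999999), np.float64(-0.0012000000000000005))
grip (np.float32(25.493544), np.float64(-8.673617379884035e-19), np.float64(-0.0006000000000000007))
```

Emit:
{"method": "arm_command", "body": {"moves": [[0.035,[0.015,0.0025,0],0],[0.035,[0.0145,0,0],0],[0.035,[0,0,0.02],6.5],[0.035,[0,0,0.02],6.5],[0.035,[0,0,0.02],6.5],[0.035,[0,0,0.015],6.5],[0.035,[0,0,0],6.5],[0.035,[0,0,0],6.5],[0.035,[0,0,0],6],[0.035,[0,0,0],0]]}}

```text
time: 13.92
eef_pos: [0.4042, 0.3079, 0.187]
ee_rot: [-180.0, 0.0, 50.4]
ft_force: [0.1, -0.1, -2.3]
gripper_width: 0.488
```

Emit:
{"method": "arm_command", "body": {"moves": [[0.035,[0,0,0],0],[0.035,[0,0,0],0],[0.035,[0,0,0],0],[0.035,[0,0,0],0],[0.035,[0,0,0],0],[0.035,[0,0,0],0],[0.035,[0,0,0],0],[0.035,[0,0,0],0],[0.035,[0,0,0],0],[0.035,[0,0,0],0]]}}

```text
time: 14.75
eef_pos: [0.4044, 0.3066, 0.1873]
ee_rot: [180.0, -0.0, 50.5]
ft_force: [1.0, 0.0, -1.2]
gripper_width: 0.49
```

Emit:
{"method": "arm_command", "body": {"moves": [[0.035,[0,0,0.004],0],[0.035,[0,0,0.004],0],[0.035,[0,0,0.003],0],[0.035,[0,0,0.003],0],[0.035,[0,0,0.003],0],[0.035,[0,0,0.003],0],[0.035,[0,0,0.002],0],[0.035,[0,0,0],0],[0.035,[0,0,0],0],[0.035,[0,0,0],0]]}}

```text
time: 15.58
eef_pos: [0.4045, 0.3067, 0.1654]
ee_rot: [180.0, -0.0, 50.5]
ft_force: [-0.2, -1.2, -1.9]
gripper_width: 0.49
```

Emit:
{"method": "arm_command", "body": {"moves": [[0.035,[0,0,0.004],0],[0.035,[0,0,0.004],0],[0.035,[0,0,0.003],0],[0.035,[0,0,0.002],0],[0.035,[0,0,0.002],0],[0.035,[0,0,0.002],0],[0.035,[0,0,0.001],0],[0.035,[0,0,0.001],0],[0.035,[0,0,0],0],[0.035,[0,0,0],0]]}}

```text
time: 16.42
eef_pos: [0.4044, 0.3067, 0.1463]
ee_rot: [180.0, -0.0, 50.5]
ft_force: [-0.1, 0.0, -1.4]
gripper_width: 0.486
```

Emit:
{"method": "arm_command", "body": {"moves": [[0.035,[0,0,0.0005],0],[0.035,[0,0,0.0005],0],[0.035,[0,0,0.0005],0],[0.035,[0,0,0.0005],0],[0.035,[0,0,0],0],[0.035,[0,0,0],0],[0.035,[0,0,0],0],[0.035,[0,0,0],0],[0.035,[0,0,0],0],[0.035,[0,0,0],0]]}}

```text
time: 17.25
eef_pos: [0.4047, 0.3069, 0.1452]
ee_rot: [180.0, -0.1, 50.5]
ft_force: [-0.5, -0.7, 4.7]
gripper_width: 0.487
```

Emit:
{"method": "arm_command", "body": {"moves": [[0.035,[0,0,0.0007],-2],[0.035,[0,0,0],-3],[0.035,[0,0,0],-3],[0.035,[0,0,0],-3],[0.035,[0,0,0],-3],[0.035,[0,0,0],-3],[0.035,[0,0,0],-3],[0.035,[0,0,0],-3],[0.035,[0,0,0],-3],[0.035,[0,0,0],-3]]}}

```text
time: 18.08
eef_pos: [0.4052, 0.3076, 0.1451]
ee_rot: [179.9, -0.2, 79.6]
ft_force: [-0.9, 1.5, 7.8]
gripper_width: 0.489
```

```bash
python3 -c "
from h import *;s=telemetry.sense();print(s['eef_pos'],s['ee_rot'],s['ft_force'],s['moment'])"
```

```text
[0.40516768 0.307649   0.14514246] [179.90076209  -0.1801394   79.63126902] [-0.93693614  1.51534742  7.81483887] [ 0.22098497  0.22295322 -0.05140867]
```

Emit:
{"method": "arm_command", "body": {"moves": [[0.035,[0,0,0],-3],[0.035,[0,0,0],-3],[0.035,[0,0,0],-3],[0.035,[0,0,0],-3],[0.035,[0,0,0],-3],[0.035,[0,0,0],-3],[0.035,[0,0,0],-3],[0.035,[0,0,0],0],[0.035,[0,0,0],0],[0.035,[0,0,0],0]]}}

```text
time: 18.92
eef_pos: [0.4045, 0.3067, 0.1439]
ee_rot: [180.0, -0.0, 100.4]
ft_force: [-0.4, 0.1, 4.8]
gripper_width: 0.495
```

```bash
python3 -c "
from h import *;s=telemetry.sense();print(s['eef_pos'],s['ee_rot'],s['ft_force'],s['moment'])"
```

```text
[0.40454278 0.3067444  0.14388248] [ 1.79970487e+02 -1.47339143e-02  1.00412202e+02] [-0.44943067  0.09996486  4.84310933] [-0.07298284  0.09390956  0.043061  ]
```

Emit:
{"method": "arm_command", "body": {"moves": [[0.035,[0,0,0.0005],0],[0.035,[0,0,0.0005],0],[0.035,[0,0,0.0005],0],[0.035,[0,0,0.0005],0],[0.035,[0,0,0],0],[0.035,[0,0,0],0],[0.035,[0,0,0],0],[0.035,[0,0,0],0],[0.035,[0,0,0],0],[0.035,[0,0,0],0]]}}

```text
time: 19.75
eef_pos: [0.4049, 0.3069, 0.1432]
ee_rot: [179.9, -0.0, 100.4]
ft_force: [-2.1, -2.3, 12.7]
gripper_width: 0.488
```

```bash
python3 -c "
from h import *;s=telemetry.sense();print(s['eef_pos'],s['ee_rot'],s['ft_force'],s['moment'])"
```

```text
[0.40487454 0.30687231 0.14322549] [ 1.79878233e+02 -4.84249497e-02  1.00434143e+02] [-2.12169538 -2.31512469 12.67627965] [-0.45082394  0.60247497  0.12140575]
```

Emit:
{"method": "arm_command", "body": {"moves": [[0.035,[0,0,-0.001],0],[0.035,[0,0,0],-2],[0.035,[0,0,0],-2],[0.035,[0,0,0],-2],[0.035,[0,0,0],-2],[0.035,[0,0,0],-2],[0.035,[0,0,0],0],[0.035,[0,0,0],0],[0.035,[0,0,0],0],[0.035,[0,0,0],0]]}}

```text
time: 20.58
eef_pos: [0.4043, 0.3066, 0.1423]
ee_rot: [-180.0, 0.0, 110.4]
ft_force: [-0.9, -0.8, -1.4]
gripper_width: 0.493
```

```bash
python3 -c "
from h import *
im=shot('wrist','w5.png');shot('scene','s5.png');s=telemetry.sense();print(s['eef_pos'],s['ee_rot'],s['ft_force'],s['moment'])
import cv2
a=cv2.imread('pics/w5.png')[200:410,180:385];b=cv2.imread('pics/s5.png')[80:200,250:370]
cv2.imwrite('pics/v5.png',np.hstack([cv2.resize(a,(400,410)),cv2.resize(b,(400,410),interpolation=2)]))"
```

```text
[0.40435632 0.30660667 0.14246796] [-1.79987283e+02  3.77450849e-03  1.10450202e+02] [ 0.21423645  0.09783281 -3.3629355 ] [-0.01454397 -0.04070437  0.03751818]
```

View pics/v5.png

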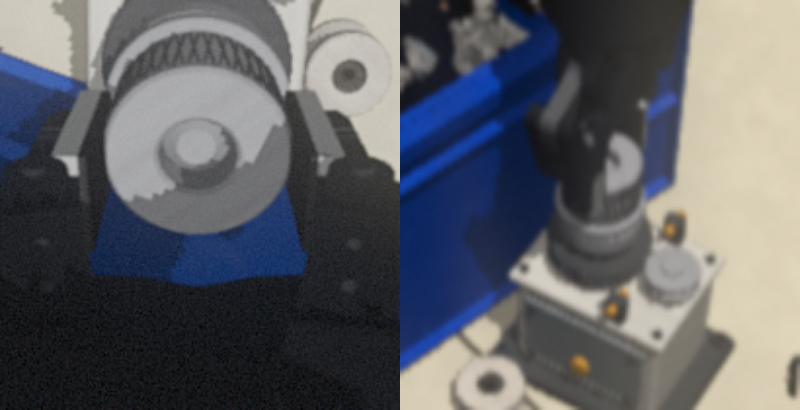

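The collar is over the spindle and level. The force has gone to zero at a lower height, so the keyways seem to have found the pin.

Emit:
{"method": "arm_command", "body": {"moves": [[0.035,[0,0,0.0005],0],[0.035,[0,0,0.0005],0],[0.035,[0,0,0.0005],0],[0.035,[0,0,0.0005],0],[0.035,[0,0,0.0005],0],[0.035,[0,0,0],0],[0.035,[0,0,0],0],[0.035,[0,0,0],0],[0.035,[0,0,0],0],[0.035,[0,0,0],0]]}}

```text
time: 21.52
eef_pos: [0.4044, 0.3067, 0.1401]
ee_rot: [180.0, -0.0, 110.5]
ft_force: [0.6, 0.5, -1.8]
gripper_width: 0.49
```

Emit:
{"method": "arm_command", "body": {"moves": [[0.035,[0,0,0.001],0],[0.035,[0,0,0.001],0],[0.035,[0,0,0.001],0],[0.035,[0,0,0.001],0],[0.035,[0,0,0.001],0],[0.035,[0,0,0.001],0],[0.035,[0,0,0],0],[0.035,[0,0,0],0],[0.035,[0,0,0],0],[0.035,[0,0,0],0]]}}

```text
time: 22.35
eef_pos: [0.4045, 0.3067, 0.1343]
ee_rot: [180.0, -0.0, 110.5]
ft_force: [-1.4, -1.0, 4.2]
gripper_width: 0.491
```

Emit:
{"method": "arm_command", "body": {"moves": [[0.035,[0,0,0.001],0],[0.035,[0,0,0.001],0],[0.035,[0,0,0.001],0],[0.035,[0,0,0.001],0],[0.035,[0,0,0],0],[0.035,[0,0,0],0],[0.035,[0,0,0],0],[0.035,[0,0,0],0],[0.035,[0,0,0],0],[0.035,[0,0,0],0]]}}

```text
time: 23.18
eef_pos: [0.4045, 0.3067, 0.1304]
ee_rot: [180.0, -0.0, 110.5]
ft_force: [-2.1, -1.3, 6.3]
gripper_width: 0.487
```

Emit:
{"method": "arm_command", "body": {"moves": [[0.035,[0,0,0.0005],0],[0.035,[0,0,0.0005],0],[0.035,[0,0,0.0005],0],[0.035,[0,0,0.0005],0],[0.035,[0,0,0],0],[0.035,[0,0,0],0],[0.035,[0,0,0],0],[0.035,[0,0,0],0],[0.035,[0,0,0],0],[0.035,[0,0,0],0]]}}

```text
time: 24.02
eef_pos: [0.4045, 0.3068, 0.1299]
ee_rot: [179.9, -0.0, 110.5]
ft_force: [-6.3, -3.7, 15.2]
gripper_width: 0.488
```

Emit:
{"method": "arm_command", "body": {"moves": [[0.035,[0,0,0.0005],0],[0.035,[0,0,0],0],[0.035,[0,0,0],0],[0.035,[0,0,0],0],[0.035,[0,0,0],0],[0.035,[0,0,0],0],[0.035,[0,0,0],0],[0.035,[0,0,0],0],[0.035,[0,0,0],0],[0.035,[0,0,0],0]]}}

```text
time: 24.85
eef_pos: [0.4046, 0.3068, 0.1299]
ee_rot: [179.9, -0.0, 110.5]
ft_force: [-5.3, -4.3, 20.3]
gripper_width: 0.494
```

```bash
python3 -c "
from h import *
im=shot('wrist','w6.png');sc=shot('scene','s6.png');s=telemetry.sense();print(s['eef_pos'],s['ee_rot'],s['ft_force'],s['moment'])
for z in(.152,.16): print(z,proj(im,[.4045,.3067,z],True),proj(sc,[.4045,.3067,z]))
import cv2
a=cv2.imread('pics/w6.png')[230:350,220:340];b=cv2.imread('pics/s6.png')[100:180,270:350]
cv2.imwrite('pics/v6.png',np.hstack([cv2.resize(a,(400,400),interpolation=2),cv2.resize(b,(400,400),interpolation=2)]))"
```

```text
[0.40456036 0.30681251 0.12987402] [ 1.79874893e+02 -4.10466475e-02  1.10482773e+02] [-6.00630622 -5.01723087 20.65133707] [-0.9971429   1.34118647  0.01834188]
0.152 [279.31523023 282.3117643 ] [309.99683353 129.27386374]
0.16 [279.28589442 291.74222799] [310.1689859 126.176235 ]
```

View pics/v6.png

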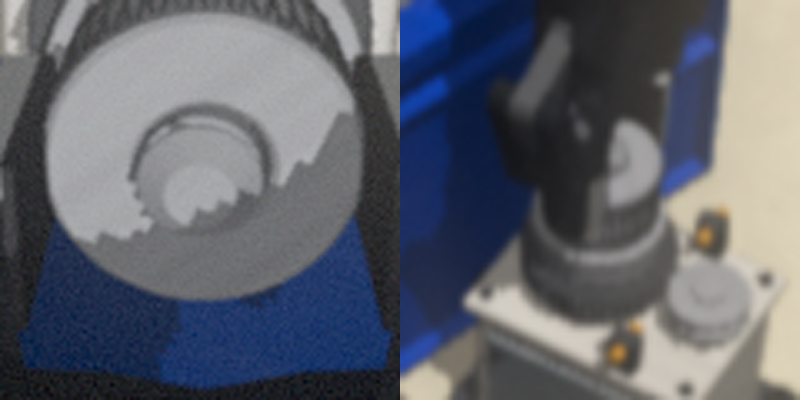

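```bash
python3 -c "
from h import *
print(job.job_done());s=telemetry.sense();print(s['time'],s['eef_pos'],s['ft_force'])"
```

```text
the job is handed in; nothing more can be done
None
the job is handed in; nothing more can be done
```

The collar is on the feed head spindle, over the cross pin and pushed down to its stop. The arm is still gripping it and pressing it home. I handed the job in at about 25 s of the 53 s allowed.

- **Sequence:** I slid the vice jaw back about 11.5 mm, lifted the collar out and lowered it flange down over the spindle. It rested on the pin, and I turned it about 60° until it dropped. I then pushed it down against the spring. I never went to the loose roller, feed wheel or brush, but I took no final picture of all three.
- **Home position:** My last reading put the tool tip at 0.1299 m, against 0.1303 m expected for home. Pressing 0.5 mm further raised the force from about 15 N to 20 N without moving it, so the collar is on its stop.
- **Picture:** In the last wrist picture the spindle tip stands proud of the collar, and what looks like the clip groove shows above it. By pixels the tip is at least the expected 8 mm proud, which is only a rough check.
- **What disagreed:** There is a side force of about 8 N at the end, so the collar sits slightly off centre within the bore's clearance. Partway through the turn it stuck at about 13 N, roughly 2 mm below the pin. Backing off 1 mm and turning 10° more freed it. No reading could be taken after handing in.

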